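Find the socket for the lap's arbor nut

TASK

First turn the black selector knob on the blue lap housing to the red mark, which locks the spindle. Then find the socket in the rack that fits the hex nut at the centre of the grey lap disc (a snug fit, neither stopping on top nor loose) by trying them, standing any that does not fit back upright on a peg of the rack, and finish with the right one pushed fully down on that nut, still held in the gripper. Leave the red case, loupe, file and sanding block where they are.

Things in the scene. Friction and masses are not known exactly. Their poses are not given: they have to be found in the camera images.
- lap: Blue bench lap housing, 190 (x) by 300 (y) mm, deck 36 mm high, fixed. Origin: centre of its underside; z up, x to its back. On the deck: grey lap disc (170 mm across, top 45 mm high, centre at y = +50 mm) and selector knob (x = 0, y = -100 mm). A ledge at its back (x = 93 to 139, y = 5 to 95, top 45 mm) carries a spare nut. Only the knob moves.
- arbor (a point): Centre of the lap disc's top face, 45 mm above the table, where the nut to be worked on sits (its washer's underside).
- selector (a joint): Angle of the selector knob, rad, growing clockwise seen from above. Detents at 0, 0.7, 1.4 and 2.1 (white, white, red, white marks on the deck); 1.4 is the red mark. Let go, it snaps to the nearest detent. Needs under 0.1 N m. Starts at 0 or 0.7. At 0 the pointer (white line on the knob) points to the housing's -x.
- selector_grip (a point): Point on the knob's axis inside its grip bar, 24 mm above the deck and 10 mm below the bar's top. The bar is 46 mm long, 12 mm thick, and stands from 7 to 34 mm above the deck on a skirt 52 mm across. The point's x axis runs along the bar (pointer at its -x end) and turns with the knob; z up.
- nut_a: Steel hex nut on a flat 38 mm washer; one of two, 16 and 20 mm across flats (which is which is not told). Either one sits at point arbor, the nut to work on; the other is a spare on the back ledge, to be left. Fixed, cannot turn. Origin: on its axis, under the 2 mm washer; the nut stands from 2 to 15 mm above it, top edge chamfered 2.5 mm. z up; x is square to a pair of flats. Any yaw.
- nut_b: Steel hex nut on a flat 38 mm washer; one of two, 16 and 20 mm across flats (which is which is not told). Either one sits at point arbor, the nut to work on; the other is a spare on the back ledge, to be left. Fixed, cannot turn. Origin: on its axis, under the 2 mm washer; the nut stands from 2 to 15 mm above it, top edge chamfered 2.5 mm. z up; x is square to a pair of flats. Any yaw.
- rack: Grey socket rack, 60 (x) by 200 (y) mm, top face 12 mm high, fixed. Three orange pegs, 11 mm across and 10 mm tall, at x = 0, y = +65, 0 and -65 mm. The sockets start on them in any order, upright, mouth down over the peg, rim on the top face, turned up to 0.3 rad against the rack. Origin: centre of its underside; z up.
- socket_small: Smallest socket, loose: bright barrel 26.2 mm across, 32 mm tall, then a dark 24 mm square adapter, 33 to 59 mm up, to grip. Under 0.2 kg. Mouth down, chamfered: hexagon 17.5 mm across flats, 17 mm deep. Fits a nut 1.5 mm narrower; stops on a wider one. Origin: centre of the mouth rim, 2 mm above the nut's origin when fully on. z up; x, y square to the adapter's faces, x to two hexagon flats.
- socket_medium: Middle socket, loose: bright barrel 30.8 mm across, 32 mm tall, then a dark 24 mm square adapter, 33 to 59 mm up, to grip. Under 0.2 kg. Mouth down, chamfered: hexagon 21.5 mm across flats, 17 mm deep. Fits a nut 1.5 mm narrower; stops on a wider one. Origin: centre of the mouth rim, 2 mm above the nut's origin when fully on. z up; x, y square to the adapter's faces, x to two hexagon flats.
- socket_large: Largest socket, loose: bright barrel 35.4 mm across, 32 mm tall, then a dark 24 mm square adapter, 33 to 59 mm up, to grip. Under 0.2 kg. Mouth down, chamfered: hexagon 25.5 mm across flats, 17 mm deep. Fits a nut 1.5 mm narrower; stops on a wider one. Origin: centre of the mouth rim, 2 mm above the nut's origin when fully on. z up; x, y square to the adapter's faces, x to two hexagon flats.
- red_case: Small red case with a blue end, 30 x 92 x 17 mm, a bystander; origin at the centre of its underside.
- loupe: Small black and silver folding loupe, 30 x 58 x 14 mm, a bystander; origin at the centre of its underside.
- file_bar: Short grey flat file without a handle, 10 x 82 x 8 mm, lying flat, a bystander; origin at the centre of its underside.
- sanding_block: Black sanding block, 36 x 60 x 24 mm, a bystander; origin at the centre of its underside.
Mind the look-alikes: they are no part of the job. What is shaped like the socket_large but green is not meant.

How it is judged:
By the outcome, as a careful person would: the job done as asked, in the order asked, and still so for the second after the job is handed in, while the arm keeps its last pose, push and grip.
It also fails if it takes over 64 s, if anything falls off the work surface, if the arm or the gripper's body presses on something with over 40 N, if the wrist force passes 120 N, or if a joint passes its speed limit or range.

ROBOT

A 6-joint arm with a two-finger parallel gripper is mounted at the origin on a cart in front of the work surface, level with it; the furniture and walls round the work are solid. World frame = base frame: x ahead of the robot, y to its left, z up, the work surface at z = 0. Lengths are in mm, angles in rad, forces in N, time in s.
With the tool pointing down it reaches from about 400 to 925 mm from the base axis. Payload 12.5 kg.
Tool frame: the origin (TCP) lies midway between the tips of the shut fingers; the grasp point (between the pads) lies 19 mm behind it; z points along the fingers, y is the line along which they close (so a half turn about z gives the same grasp; the last joint's range is limited). The gripper opens to 95 mm and grips with 3 to 60 N. Pads are 20 mm wide; open, the fingers measure 119 mm over their backs; the gripper's body (75 mm by 180 mm) begins 59 mm behind the grasp point.
Start: joints at [0.996, 0.491, 1.559, -0, 1.092, -0.106], TCP at [282.372, 557.595, 214.661] pointing down, gripper open.
Joint ranges: [-3.1, 3.1], [-0.84, 2.19], [0.05, 2.79], [-1.13, 4.28], [0.06, 2.93], [-2.69, 2.69]. Speed limits (rad/s): [2.22, 2.22, 2.79, 3.14, 3.14, 3.14].

INTERFACE

Orientations are given as [roll, pitch, yaw] about the fixed x, y, z axes, in that order (R = Rz(yaw) Ry(pitch) Rx(roll)).
In Python, from cell import * gives the robot as it stands.
- The arm moves only by the tool servo_tool, never from a script. Its argument "moves" is one flat list of numbers, 5 for each row, row after row: the shift along the world's x, y, z as a fraction of full scale, then the turn about the world's z as a fraction of full scale, then the opening, from 0 (shut) to 1 (fully open). A call has 1 to 12 rows; each row is the pose to reach, as a shift and turn from the pose commanded when the call began, turning the shorter way round; what a row does not reach only later rows make up. Full scale, the value 1, is 400 mm for a shift and 180 degrees for a turn. A row lasts 1/12 s, in which the tool goes at most 41.7 mm and 7.16 degrees, less where a joint would pass 70% of its speed; a pose out of reach is approached as far as the arm can. A call with a number of a shift or a turn outside -1 to 1 is refused whole. A call with a gripper value outside its range is refused whole. The fingers move at their own pace and stop on an object; the grip force is fixed at half the most. Time passes only in rows, so rows that repeat a pose let the fingers close. It gives the time, the measured TCP pose, the force, the opening and the grip force at its end, in the units of the state.
- state(): the state, without advancing time (a new reading comes with each control period).
- read_camera(name): name is "scene" or "top" or "wrist"; returns (picture, depth): 480x640x3 uint8, blue, green, red; 480x640 float32, mm along the optical axis (not along the pixel's ray), 0 where there is no reading.
- get_calibration(name): a dict with "K" (3x3 intrinsics, pixels), "R" (3x3) and "t" (3): a world point X has camera coordinates R X + t. Camera axes: x right, y down, z forward; pixel columns grow to the right and rows downward; lengths in mm; the calibration is good to about 2 mm. The wrist camera is an equidistant fisheye: a pixel r from the principal point sees the ray r / f radians off the axis. A picture is of the moment at which its call begins: read the wrist's pose just before it. get_calibration takes no time and is no camera call; for the wrist camera it gives the pose at the moment of the call.
- job_done(): hands the job in; it is judged then, once.
The state is a dict: "t": time; "joints": joint angles; "qvel": joint speeds; "tau": joint torques, N m; "eef_pos": TCP position; "tcp_rot": TCP orientation; "ft_force": force on the tool from outside, world axes, zero at the start; "moment": the same for the moment, N m; "opening": opening from 0.0 (shut) to 1.0 (fully open); "grip_force": force on a finger pad.
Only numpy, scipy, OpenCV 4.12 (cv2) and the standard library are available. Lean on these libraries where they do the work, as an engineer would, in place of code of your own. Each camera call takes 0.05 s, during which the arm holds its last target. There are 200 camera calls.

## Working session

There is one attempt and no reset: what is moved stays moved. The work goes in short steps, Python scripts to look and compute and a tool call to move; the robot and the scene stay as the last step left them, time stands still between calls to the robot, and variables do not carry over. Pictures are saved under pics/ and viewed, at most 10 in all, crops included, and the job is handed in when it is done.

Besides the shell and the picture viewer there is one more tool, called in YAML: its name, and indented under it one key for each argument. servo_tool: Moves the arm, as the interface text tells. Its arguments: {"type":"object","properties":{"moves":{"type":"array"}},"required":["moves"]}

```bash
ls; mkdir -p pics; python3 - <<'E'
from cell import *
import cv2,numpy as np
for n in ("top","scene"):
    p,d=read_camera(n); cv2.imwrite(f"pics/{n}1.png",p); np.save(f"{n}1.npy",d)
    c=get_calibration(n); print(n,c)
s=state(); print({k:np.round(s[k],3) for k in s})
E
```

```text
pics
top {'K': array([[439.5122857 ,   0.        , 327.27553112],
       [  0.        , 439.5122857 , 242.46644724],
       [  0.        ,   0.        ,   1.        ]]), 'R': array([[ 0.02396346, -0.99964917,  0.01128196],
       [-0.99621779, -0.02482099, -0.08327082],
       [ 0.08352164, -0.00924384, -0.99646309]]), 't': array([-84.76619765, 575.63203966, 920.01969671])}
scene {'K': array([[454.3120828 ,   0.        , 323.08287469],
       [  0.        , 454.3120828 , 241.5692698 ],
       [  0.        ,   0.        ,   1.        ]]), 'R': array([[ 0.68954007, -0.72403138,  0.01769321],
       [-0.37474266, -0.37758301, -0.84675794],
       [ 0.61975998,  0.57724312, -0.53168407]]), 't': array([-445.20692822,  250.69035367,  814.79396453])}
{'t': np.float64(0.1), 'joints': array([ 0.996,  0.491,  1.559,  0.   ,  1.092, -0.106]), 'qvel': array([-0.001, -0.001, -0.002,  0.   ,  0.001, -0.   ]), 'tau': array([ 4.0000e-03, -6.1362e+01, -2.5861e+01,  6.9000e-02,  4.7000e-02,
       -0.0000e+00]), 'eef_pos': array([282.242, 557.391, 214.124]), 'tcp_rot': array([-3.141, -0.   ,  2.673]), 'ft_force': array([-0.075, -0.251, -0.096]), 'moment': array([-0.071, -0.014,  0.05 ]), 'grip_force': np.float64(0.0), 'opening': np.float64(1.002)}
```

View pics/top1.png

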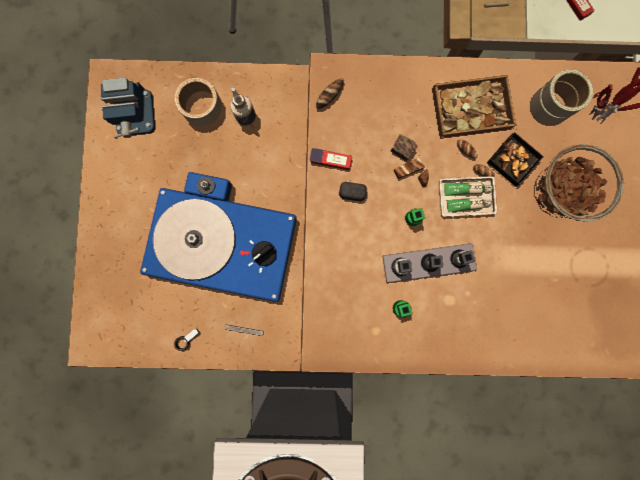

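View pics/scene1.png

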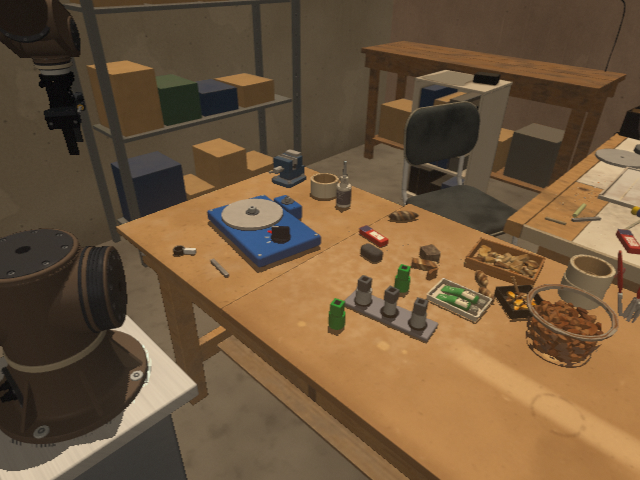

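The top view shows the lap (disc at 193,239; knob at 263,252; spare nut at 206,185) and the rack (430,263) with three dark-adapter sockets at (401,267), (431,262) and (463,258). The green look-alikes stand off the rack at (415,216) and (402,310), so they are not meant.

```bash
cat > h.py <<'E'
from cell import *
import cv2,numpy as np
def cloud(n,p,d):
    c=get_calibration(n); K,R,t=c["K"],c["R"],c["t"]
    v,u=np.mgrid[:480,:640]
    P=np.stack([(u-K[0,2])/K[0,0]*d,(v-K[1,2])/K[1,1]*d,d],-1)
    return (P-t)@R
def toz(n,uv,z):
    c=get_calibration(n); K,R,t=c["K"],c["R"],c["t"]
    C=-R.T@t; r=np.c_[np.atleast_2d(uv),np.ones(len(np.atleast_2d(uv)))]@np.linalg.inv(K).T@R
    return C+r*((z-C[2])/r[:,2])[:,None]
E
python3 - <<'E'
from h import *
p=cv2.imread("pics/top1.png"); d=np.load("top1.npy"); W=cloud("top",p,d)
hsv=cv2.cvtColor(p,cv2.COLOR_BGR2HSV)
v,u=np.mgrid[:480,:640]
blue=(hsv[...,0]>100)&(hsv[...,0]<125)&(hsv[...,1]>150)&(u>135)&(u<300)&(v>165)&(v<305)
b=blue&(W[...,2]>28)&(W[...,2]<41)
def rect(m,z):
    pts=toz("top",np.argwhere(m)[:,::-1].astype(float),z)[:,:2]
    r=cv2.minAreaRect(pts.astype(np.float32)); return r
print("deck",np.median(W[b][:,2]),rect(b,36))
disc=(hsv[...,1]<90)&(hsv[...,2]>120)&(u>148)&(u<240)&(v>190)&(v<285)&(W[...,2]>38)
pts=toz("top",np.argwhere(disc)[:,::-1].astype(float),45)[:,:2].astype(np.float32)
print("disc",cv2.minEnclosingCircle(pts),cv2.fitEllipse(cv2.convexHull(pts)))
k=(u>245)&(u<285)&(v>232)&(v<275)&(W[...,2]>60)
print("knob",k.sum(),rect(k,70),np.median(W[k],0), W[k][:,2].max())
n=(u>180)&(u<207)&(v>226)&(v<252)&(W[...,2]>54)
print("nut",n.sum(),rect(n,60),np.median(W[n],0))
n=(u>190)&(u<222)&(v>172)&(v<200)&(W[...,2]>54)
print("spare",n.sum(),rect(n,60),np.median(W[n],0))
r=(u>378)&(u<482)&(v>238)&(v<288)
print("rack",rect(r&(W[...,2]>8)&(W[...,2]<16),12))
for c in ((401,267),(431,262),(463,258)):
    m=r&(abs(u-c[0])<16)&(W[...,2]>62)
    print("sock",m.sum(),rect(m,71),np.median(W[m],0), W[m][:,2].max())
for nm,bx in (("lap",(125,165,310,310)),("rack",(375,190,485,325))):
    x0,y0,x1,y1=bx; cv2.imwrite(f"pics/{nm}2.png",cv2.resize(p[y0:y1,x0:x1],None,fx=4,fy=4,interpolation=cv2.INTER_CUBIC))
E
```

```text
deck 35.555211666323046 ((587.8388061523438, 155.8822784423828), (295.8019714355469, 226.89767456054688), 79.93871307373047)
disc ((591.5885009765625, 221.39178466796875), 102.62112426757812) ((588.0736083984375, 217.8011932373047), (166.61061096191406, 201.94503784179688), 125.52040100097656)
knob 150 ((549.3970947265625, 59.93627166748047), (77.72293853759766, 63.07939147949219), 6.283891201019287) [549.02864975  60.56861234  69.23230892] 965.6553509411328
nut 84 ((576.523193359375, 205.50604248046875), (19.98433494567871, 41.375640869140625), 9.668279647827148) [576.68777486 208.48942847  59.2173257 ]
spare 58 ((672.8692016601562, 179.05477905273438), (47.499534606933594, 41.71780776977539), 67.91739654541016) [689.71539601 188.35834178  59.48534764]
rack ((540.4161376953125, -293.93182373046875), (59.70120620727539, 199.69960021972656), 9.246889114379883)
sock 147 ((520.9725952148438, -220.02774047851562), (42.1625862121582, 55.73312759399414), 74.75486755371094) [ 529.53879453 -229.68230562   70.85811754] 965.6553509411328
sock 151 ((528.8117065429688, -290.2528076171875), (74.04581451416016, 52.33100891113281), 9.867897033691406) [ 540.99809333 -293.10066611   70.7188217 ] 965.6553509411328
sock 149 ((544.7630615234375, -362.97479248046875), (45.361968994140625, 34.985103607177734), 32.42124938964844) [ 550.78915577 -357.34270862   70.36074268] 965.6553509411328
```

View pics/lap2.png

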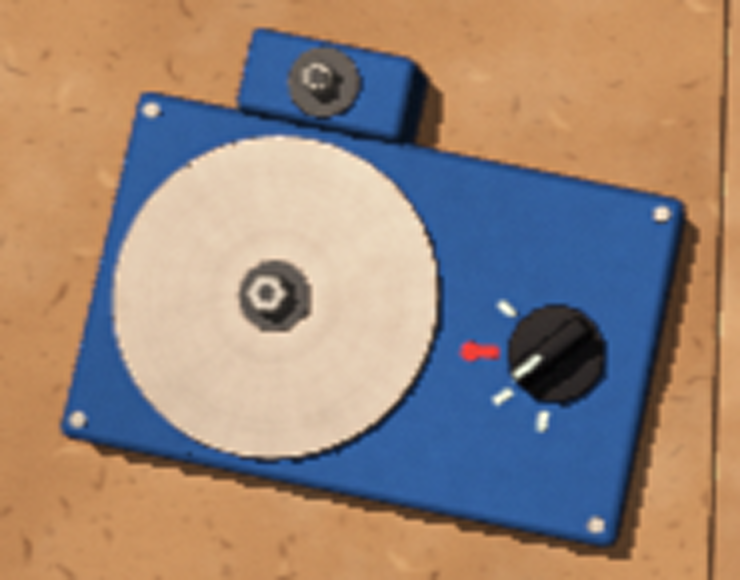

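View pics/rack2.png

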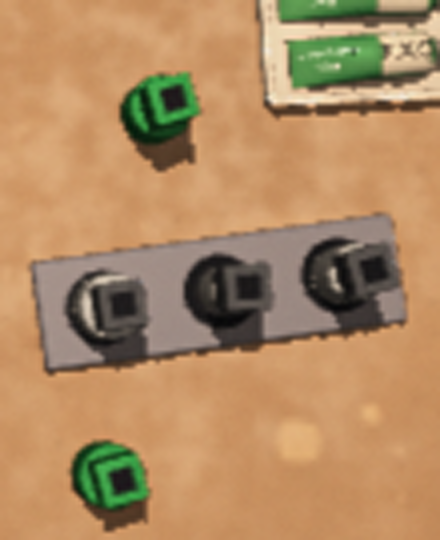

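The lap crop shows the knob pointer at (527,368), on the second white mark (0.7), with the red mark at (480,352), one detent clockwise. The rack crop shows the three dark-topped sockets on the grey rack. The two green ones stand beside it and are ruled out.

```bash
cat >> h.py <<'E'
def rect(W,m,lo,hi):
    m=(m&(W[...,2]>lo)&(W[...,2]<hi)).astype(np.uint8)
    n,l,s,_=cv2.connectedComponentsWithStats(m); i=1+np.argmax(s[1:,4]); P=W[l==i]
    return P
E
python3 - <<'E'
from h import *
p=cv2.imread("pics/top1.png"); d=np.load("top1.npy"); W=cloud("top",p,d); W[d<=0]=-999
v,u=np.mgrid[:480,:640]
def box(a,b,c,e): return (u>a)&(u<c)&(v>b)&(v<e)
R=lambda P:cv2.minAreaRect(P[:,:2].astype(np.float32))
def circ(P):
    h=cv2.convexHull(P[:,:2].astype(np.float32)); return cv2.fitEllipse(h)
hsv=cv2.cvtColor(p,cv2.COLOR_BGR2HSV)
blue=(hsv[...,0]>100)&(hsv[...,0]<125)&(hsv[...,1]>150)
P=rect(W,box(130,165,305,310)&blue,26,41); print("deck",len(P),R(P))
P=rect(W,box(130,165,305,310)&blue,42.5,60); print("ledge",R(P),P[:,2].mean())
P=rect(W,box(148,190,242,287)&(hsv[...,1]<90)&(hsv[...,2]>120),40,50); print("disc",circ(P),P[:,2].mean())
P=rect(W,box(245,232,285,275),62,80); print("knob",R(P),P.mean(0))
P=rect(W,box(180,226,207,252),55,66); print("nut",R(P),P.mean(0))
P=rect(W,box(378,238,482,288),8,16); print("rack",R(P))
for c in ((401,267),(431,262),(463,258)):
    b=box(c[0]-16,c[1]-22,c[0]+18,c[1]+18)
    P=rect(W,b,66,76); Q=rect(W,b,36,50)
    print("sock",R(P),P.mean(0),"barrel",circ(Q))
c=get_calibration("wrist");print(c,-c["R"].T@c["t"])
from scipy.spatial.transform import Rotation as Ro
s=state();T=Ro.from_euler("xyz",s["tcp_rot"]).as_matrix()
print("cam in tool",T.T@(-c["R"].T@c["t"]-s["eef_pos"]));print(c["R"]@T)
E
```

```text
deck 6214 ((586.9628295898438, 156.9770050048828), (296.822021484375, 225.23233032226562), 79.91435241699219)
ledge ((689.804931640625, 188.63418579101562), (87.58979034423828, 43.10799026489258), 79.82721710205078) 44.88318547570014
disc ((577.11767578125, 210.65328979492188), (169.02830505371094, 169.46478271484375), 41.279537200927734) 44.724117657973174
knob ((550.7713623046875, 62.47231674194336), (12.078394889831543, 45.8242301940918), 39.96769714355469) [550.50304093  62.05802908  68.93712762]
nut ((576.9547119140625, 209.8875274658203), (16.850006103515625, 20.716432571411133), 2.4991910457611084) [576.9622522  209.32451937  59.48465494]
rack ((540.5557861328125, -294.85809326171875), (59.85327911376953, 200.61546325683594), 9.253355979919434)
sock ((529.9852905273438, -230.0985107421875), (23.947803497314453, 23.58963966369629), 7.196133613586426) [ 530.0075141  -229.95703149   70.82914892] barrel ((530.4417114257812, -230.43026733398438), (33.73365020751953, 34.69147872924805), 54.31895065307617)
sock ((540.3004150390625, -294.1921081542969), (22.665990829467773, 24.0868244
[... 405 characters left out ...]
738771438598633), 80.05828094482422)
{'K': array([[371.64829954,   0.        , 317.18615197],
       [  0.        , 371.64829954, 239.81707213],
       [  0.        ,   0.        ,   1.        ]]), 'R': array([[ 4.51690136e-01,  8.92174786e-01, -4.15569571e-04],
       [ 8.65648344e-01, -4.38147499e-01,  2.42238961e-01],
       [ 2.15937413e-01, -1.09776687e-01, -9.70216529e-01]]), 't': array([-624.96171493,  -27.77288045,  389.32608729])} [222.26052198 588.14539386 384.19856365]
cam in tool [ 6.74272179e+01  1.63355429e-01 -1.70066574e+02]
[[ 1.85612001e-04  9.99999813e-01 -5.81937428e-04]
 [-9.70185750e-01  3.90382841e-05 -2.42362555e-01]
 [-2.42362487e-01  6.09572799e-04  9.70185577e-01]]
```

Lap yaw comes out at −10.2°. The knob is at (550.5, 62.2), the arbor at (577, 210), and the sockets at (530,−230) large, (540,−294) medium and (551,−358) small. Next I move over the knob, turning the gripper across the bar.

servo_tool:
  moves: [0.5, -0.95, 0, -0.129, 0.4, 0.5, -0.95, 0, -0.129, 0.4, 0.5, -0.95, 0, -0.129, 0.4, 0.5, -0.95, 0, -0.129, 0.4, 0.5, -0.95, 0, -0.129, 0.4, 0.5, -0.95, 0, -0.129, 0.4, 0.5, -0.95, 0, -0.129, 0.4, 0.5, -0.95, 0, -0.129, 0.4, 0.5, -0.95, 0, -0.129, 0.4, 0.5, -0.95, 0, -0.129, 0.4]

```text
t: 0.93
eef_pos: [476.9, 186.9, 214.6]
tcp_rot: [-3.142, -0.0, 2.268]
ft_force: [0.5, -0.3, 0.1]
opening: 0.41
grip_force: 0.0
```

servo_tool:
  moves: [0.17, -0.288, -0.135, 0, 0.4, 0.17, -0.288, -0.135, 0, 0.4, 0.17, -0.288, -0.135, 0, 0.4, 0.17, -0.288, -0.135, 0, 0.4, 0.17, -0.288, -0.135, 0, 0.4, 0.17, -0.288, -0.135, 0, 0.4, 0.17, -0.288, -0.135, 0, 0.4]

```text
t: 1.52
eef_pos: [544.0, 74.3, 160.9]
tcp_rot: [3.142, -0.0, 2.268]
ft_force: [-0.3, 0.0, 0.0]
opening: 0.4
grip_force: 0.0
```

```bash
cat >> h.py <<'E'
from scipy.spatial.transform import Rotation as Ro
def wcloud(tag):
    s=state(); c=get_calibration("wrist"); p,d=read_camera("wrist")
    K,R,t=c["K"],c["R"],c["t"]; v,u=np.mgrid[:480,:640]
    x=(u-K[0,2])/K[0,0]; y=(v-K[1,2])/K[1,1]; th=np.hypot(x,y)+1e-9
    k=np.tan(th)/th; P=np.stack([x*k*d,y*k*d,d],-1); W=(P-t)@R; W[d<=0]=-999
    cv2.imwrite(f"pics/{tag}.png",p); np.save(f"{tag}.npy",W)
    print("t",s["t"],"eef",np.round(s["eef_pos"],1),np.degrees(s["tcp_rot"][2]).round(2))
    return p,W
def near(W,c,r): return np.hypot(W[...,0]-c[0],W[...,1]-c[1])<r
RR=lambda P:tuple(np.round(np.r_[a],2) for a in cv2.minAreaRect(P[:,:2].astype(np.float32)))
def circ(P): 
    (a,b,c)=cv2.fitEllipse(cv2.convexHull(P[:,:2].astype(np.float32))); return np.round(a,2),np.round(b,2)
E
python3 - <<'E'
from h import *
p,W=wcloud("w1")
P=rect(W,near(W,(550,62),40),62,80); print("knob",len(P),RR(P),P.mean(0))
P=rect(W,near(W,(577,210),100),43,48); print("disc",len(P),circ(P),P[:,2].mean())
P=rect(W,near(W,(577,210),25),57,66); print("nut",len(P),RR(P),P.mean(0))
P=rect(W,near(W,(577,210),25),54,66); print("nut54",len(P),RR(P),P.mean(0),circ(P))
E
```

```text
t 1.5167 eef [544.   74.3 160.9] 129.93
knob 947 (array([550.55,  64.19]), array([11.35, 45.85]), array([39.56])) [549.97687484  64.72057378  69.48622464]
disc 29778 (array([577.19, 210.83]), array([169.6 , 170.26])) 45.12273869315122
nut 507 (array([576.85, 210.78]), array([20.04, 21.34]), array([0.49])) [576.45242163 209.87239174  59.86001549]
nut54 560 (array([577.26, 210.56]), array([22.79, 20.41]), array([29.75])) [576.09386108 209.55036047  59.46732718] (array([577.32, 210.96]), array([21.67, 22.65]))
```

View pics/w1.png

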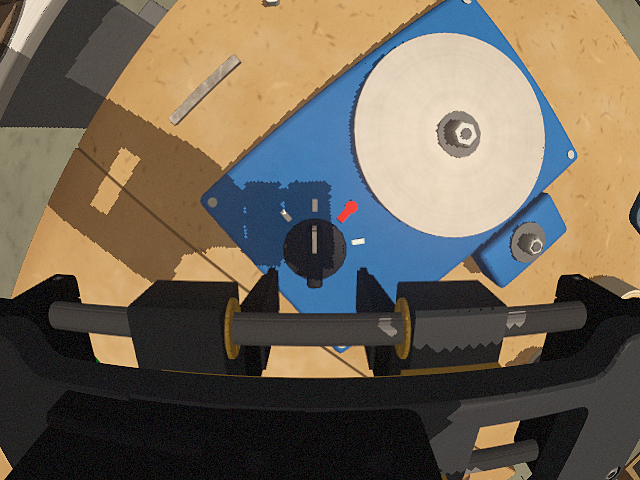

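The wrist view shows the knob pointer at (314,240) on the 0.7 mark and the red mark at (348,212). The arbor nut at (463,133) measures about 20 mm across flats, so the medium socket is the likely fit. I descend onto the bar and close.

servo_tool:
  moves: [0.0168, -0.0275, -0.1, 0, 0.4, 0.0168, -0.0275, -0.2, 0, 0.4, 0.0168, -0.0275, -0.26, 0, 0.4, 0.0168, -0.0275, -0.282, 0, 0.4, 0.0168, -0.0275, -0.282, 0, 0.4, 0.0168, -0.0275, -0.282, 0, 0, 0.0168, -0.0275, -0.282, 0, 0, 0.0168, -0.0275, -0.282, 0, 0, 0.0168, -0.0275, -0.282, 0, 0, 0.0168, -0.0275, -0.282, 0, 0]

```text
t: 2.4
eef_pos: [551.1, 62.4, 49.0]
tcp_rot: [3.141, 0.001, 2.268]
ft_force: [0.2, -3.6, 13.3]
opening: 0.124
grip_force: 30.0
```

servo_tool:
  moves: [0, 0, 0.0025, -0.04, 0, 0, 0, 0.0025, -0.08, 0, 0, 0, 0.0025, -0.115, 0, 0, 0, 0.0025, -0.15, 0, 0, 0, 0.0025, -0.19, 0, 0, 0, 0.0025, -0.2228, 0, 0, 0, 0.0025, -0.2228, 0, 0, 0, 0.0025, -0.2228, 0]

```text
t: 3.07
eef_pos: [550.6, 62.3, 49.1]
tcp_rot: [-3.141, 0.0, 1.571]
ft_force: [-4.8, -4.7, -0.5]
opening: 0.124
grip_force: 30.0
```

servo_tool:
  moves: [0, 0, 0, 0, 0.4, 0, 0, 0, 0, 0.4, 0, 0, 0, 0, 0.4, 0, 0, 0.05, 0, 0.4, 0, 0, 0.15, 0, 0.4, 0, 0, 0.25, 0, 0.5, 0.01, 0.085, 0.28, 0, 0.5, 0.02, 0.17, 0.28, 0, 0.5, 0.02, 0.2, 0.28, 0, 0.5, 0.02, 0.2, 0.28, 0, 0.5]

```text
t: 3.9
eef_pos: [559.0, 145.1, 161.1]
tcp_rot: [3.141, -0.0, 1.572]
ft_force: [-0.1, -0.6, -0.5]
opening: 0.501
grip_force: 0.0
```

```bash
python3 - <<'E'
from h import *
from scipy.optimize import minimize
p,W=wcloud("w2")
P=rect(W,near(W,(550.7,63),40),62,80); print("knob",len(P),RR(P))
P=rect(W,near(W,(577,210),100),43,48); print("disc",len(P),circ(P),P[:,2].mean())
c0=get_calibration("wrist")
for nm,c in (("nut",(577,210.5)),("spare",(690,188.5))):
  for lo in (49,53,57):
    P=rect(W,near(W,c,18),lo,66); h=cv2.convexHull(P[:,:2].astype(np.float32)); 
    print(nm,lo,len(P),RR(P),np.sqrt(cv2.contourArea(h)/0.866).round(2))
x=cv2.resize(p[130:330,190:450],None,fx=3,fy=3,interpolation=cv2.INTER_CUBIC); cv2.imwrite("pics/w2c.png",x)
E
```

```text
t 3.9 eef [559.  145.1 161.1] 90.04
knob 267 (array([551.21,  50.67]), array([19.01, 11.65]), array([89.84]))
disc 35097 (array([577.24, 210.74]), array([169.62, 169.97])) 45.07633208639036
nut 49 637 (array([576.69, 210.8 ]), array([19.64, 22.2 ]), array([0.83])) 19.83
nut 53 635 (array([576.94, 210.8 ]), array([19.15, 22.21]), array([0.52])) 19.67
nut 57 614 (array([576.92, 210.8 ]), array([19.1 , 22.12]), array([0.52])) 19.38
spare 49 396 (array([691.09, 190.39]), array([16.35, 18.87]), array([86.42])) 16.7
spare 53 362 (array([691.27, 190.38]), array([16.35, 18.51]), array([86.42])) 16.61
spare 57 308 (array([691.27, 190.67]), array([16.35, 17.02]), array([62.63])) 16.13
```

View pics/w2.png

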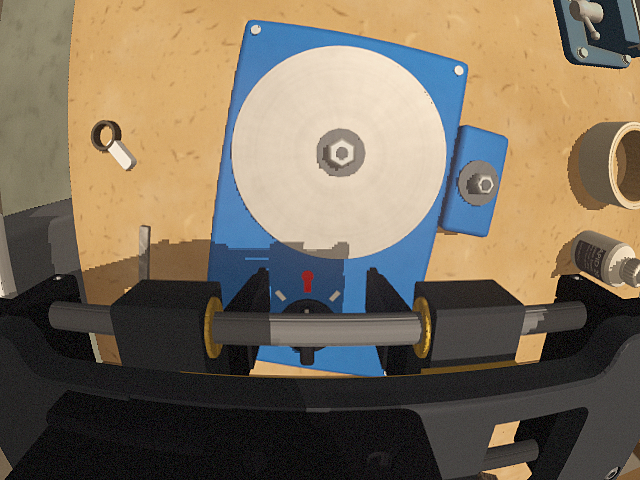

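The knob is on the red mark: pointer at (307,313), mark at (307,281). The arbor nut reads about 20 mm against 16 mm for the spare, so I go for the medium socket, in the middle of the rack.

servo_tool:
  moves: [-0.045, -0.98, 0.01, 0, 0.5, -0.045, -0.98, 0.01, 0, 0.5, -0.045, -0.98, 0.01, 0, 0.5, -0.045, -0.98, 0.01, 0, 0.5, -0.045, -0.98, 0.01, 0, 0.5, -0.045, -0.98, 0.01, 0, 0.5, -0.045, -0.98, 0.01, 0, 0.5, -0.045, -0.98, 0.01, 0, 0.5, -0.045, -0.98, 0.01, 0, 0.5, -0.045, -0.98, 0.01, 0, 0.5]

```text
t: 4.78
eef_pos: [539.7, -254.9, 164.3]
tcp_rot: [-3.141, 0.001, 1.565]
ft_force: [0.2, 0.9, -0.5]
opening: 0.502
grip_force: 0.0
```

servo_tool:
  moves: [0, -0.23, 0, 0, 0.5, 0, -0.23, 0, 0, 0.5, 0, -0.23, 0, 0, 0.5, 0, -0.23, 0, 0, 0.5, 0, -0.23, 0, 0, 0.5]

```text
t: 5.2
eef_pos: [540.0, -341.9, 164.0]
tcp_rot: [-3.14, -0.001, 1.566]
ft_force: [-0.0, -0.0, 0.6]
opening: 0.498
grip_force: 0.0
```

```bash
python3 - <<'E'
from h import *
p,W=wcloud("w3")
for nm,c in (("L",(530,-230)),("M",(540.5,-294)),("S",(551,-358))):
    m=near(W,c,24)
    for a,b in ((67,76),(41,48)):
        try: P=rect(W,m,a,b); print(nm,a,len(P),RR(P),circ(P),P.mean(0).round(1))
        except Exception as e: print(nm,a,"none")
x=cv2.resize(p[90:330,190:490],None,fx=2.5,fy=2.5,interpolation=cv2.INTER_CUBIC); cv2.imwrite("pics/w3c.png",x)
E
```

```text
t 5.2 eef [ 540.  -341.9  164. ] 89.73
L 67 1112 (array([ 530.22, -230.5 ]), array([24.47, 23.93]), array([8.95])) (array([ 530.41, -230.65]), array([28.35, 30.73])) [ 530.5 -231.    71.1]
L 41 413 (array([ 530.98, -234.06]), array([35.03, 27.66]), array([10.67])) (array([ 530.32, -230.86]), array([34.13, 35.06])) [ 531.9 -237.3   43.9]
M 67 1135 (array([ 540.56, -294.52]), array([24.14, 24.62]), array([4.18])) (array([ 541.01, -294.44]), array([29.25, 29.59])) [ 540.6 -294.2   71.1]
M 41 12 (array([ 539.27, -281.95]), array([8.59, 0.6 ]), array([6.])) (array([ 535.31, -282.16]), array([ 0.77, 29.92])) [ 539.3 -282.    43.4]
S 67 996 (array([ 550.92, -358.29]), array([24.5 , 24.86]), array([17.78])) (array([ 551.1 , -358.43]), array([28.76, 31.56])) [ 550.9 -357.6   71. ]
S 41 110 (array([ 547.34, -346.12]), array([21.34,  4.52]), array([15.93])) (array([ 547.28, -346.62]), array([ 4.86, 23.83])) [ 547.7 -346.3   43.8]
```

View pics/w3c.png

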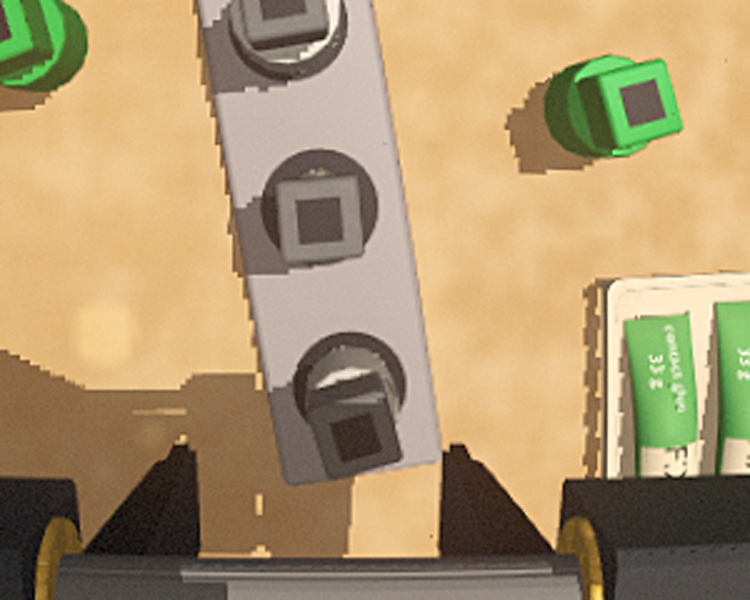

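The middle socket at crop (320,210) and its neighbours at (290,30) and (350,400) show annuli of similar width, so I check barrel diameters numerically before grasping.

```bash
python3 - <<'E'
from h import *
W=np.load("w3.npy"); p=cv2.imread("pics/w3.png"); g=cv2.cvtColor(p,cv2.COLOR_BGR2GRAY)
for nm,c in (("L",(530.3,-230.5)),("M",(540.6,-294.4)),("S",(551,-358.3))):
    r=np.hypot(W[...,0]-c[0],W[...,1]-c[1])
    for a,b in ((12,13),(13,14),(14,15),(15,16),(16,17),(17,18),(18,19),(19,20)):
        z=W[(r>=a)&(r<b)][:,2]; print(nm,a,np.histogram(z,[-1000,0,8,14,20,30,40,46,68,80])[0])
v,u=np.mgrid[:480,:640]
m=(W[...,2]<-900)&(u>250)&(u<360)&(v>90)&(v<280); print("nodepth",m.sum())
x0=295;print(g[165:180:3,290:345:1])
E
```

```text
L 12 [  0   0   0   0   0   0  18  31 100]
L 13 [ 0  0  0  0  0  0 41 20 62]
L 14 [ 0  0  0  0  0  0 65 16 48]
L 15 [  0   0   0   0   0   0 103  22  16]
L 16 [  0   0   0   0   0   0 122   1   0]
L 17 [ 0  0 28 22 38 40 63  0  0]
L 18 [ 0  0 77  4  0  0  0  0  0]
L 19 [ 0  0 89  1  0  0  0  0  0]
M 12 [  0   0   0   3   2   2  10  11 113]
M 13 [ 0  0 21  1  2  2  1  3 69]
M 14 [ 0  0 32  1  0  0  0  4 43]
M 15 [ 0  0 52  1  0  0  0  3 24]
M 16 [ 0  0 78  0  0  0  0  2  0]
M 17 [  0   0 108   1   0   0   0   0   0]
M 18 [  0   0 114   0   0   0   0   0   0]
M 19 [  0   0 121   1   0   0   0   0   0]
S 12 [ 0  0  0  0  0  0 31 45 98]
S 13 [ 0  0  0  1  0  0 43 34 55]
S 14 [ 0  0 13 22 63 65 73 32 34]
S 15 [ 0  0 55 29 25 23 17 32 20]
S 16 [ 0  0 72  0  0  0  0  6  3]
S 17 [ 0  0 82  1  0  0  0  0  0]
S 18 [ 0  0 86  1  0  0  0  0  0]
S 19 [  0   0 104   0   0   0   0   0   0]
nodepth 79
[[186 185 188 189 192 158  81  82  81  72  94 119 135 139 143 143 144 143
  144 146 145 145 144 139 141 143 143 136 140 143 143 142 140 143 146 143
  148 144 147 147 152 148 130 106  80  86  93  83  85
[... 244 characters left out ...]
9 195
  193]
 [106 110 109 111  80  58  64  58  63  59  75 108 135 144 140 138 144 143
   99  77  81  84  80  86  82  82  86  82  78  88  87  88  86  90  86  75
  127 149 141 142 141 143 142 131  82  82  80  91  88  83  76 161 202 195
  194]
 [111 112 112 114  75  57  61  62  54  59  49  92 127 140 138 142 138 144
  112  75  79  81  81  85  83  79  84  85  82  84  85  85  83  82  85  80
  112 142 148 143 141 140 138 136  76  82  82  90  88  86  78 158 198 192
  194]
 [110 111 112 111 106  56  60  61  63  59  60  97 118 139 143 140 133 139
  136  74  83  80  85  82  83  83  83  83  80  84  85  79  84  81  85  83
  102 136 146 145 144 141 144 141  89  84  82  88  83  82 102 164 199 193
  191]]
```

Depth shows the dark rings are only marks on the rack. The true barrel radii are 17.7 mm (y=−230, large), about 13 mm (middle, small) and about 15.4 mm (y=−358, medium), so the medium socket is the one at (551,−358). I look again from closer.

servo_tool:
  moves: [0.025, -0.1, -0.04, 0, 0.5, 0.025, -0.17, -0.05, 0, 0.5, 0.025, -0.17, -0.05, 0, 0.5, 0.025, -0.17, -0.05, 0, 0.5, 0.025, -0.17, -0.05, 0, 0.5]

```text
t: 5.67
eef_pos: [551.2, -407.9, 144.8]
tcp_rot: [-3.141, -0.001, 1.569]
ft_force: [-0.7, -0.2, 0.4]
opening: 0.501
grip_force: 0.0
```

```bash
python3 - <<'E'
from h import *
p,W=wcloud("w4"); print(state()["eef_pos"])
for nm,c in (("L",(530.3,-230.5)),("M",(540.6,-294.4)),("S",(551,-358.3))):
    m=near(W,c,24)
    for a,b in ((69,74),(42,46)):
        P=rect(W,m,a,b); print(nm,a,len(P),RR(P),circ(P),P.mean(0).round(1))
    r=np.hypot(W[...,0]-c[0],W[...,1]-c[1])
    print([int(((r>=a)&(r<a+.5)&(W[...,2]>41)&(W[...,2]<47)).sum()) for a in np.arange(12,19,.5)])
P=rect(W,near(W,(540,-294),130),9,15); print("rack",RR(P))
E
```

```text
t 5.6667 eef [ 551.2 -407.9  144.8] 89.88
[ 551.33482059 -407.75533373  145.16314634]
L 69 329 (array([ 530.88, -240.01]), array([ 8.76, 24.46]), array([87.2])) (array([ 524.59, -239.21]), array([ 8.8 , 38.85])) [ 530.3 -239.4   70.9]
L 42 414 (array([ 530.16, -236.57]), array([24.43, 34.44]), array([88.63])) (array([ 530.3 , -231.32]), array([34.02, 34.52])) [ 531.2 -238.9   43.9]
[13, 17, 15, 24, 39, 49, 44, 47, 58, 70, 47, 14, 1, 0]
M 69 1260 (array([ 540.83, -294.69]), array([24.04, 24.41]), array([4.33])) (array([ 540.36, -294.83]), array([29.55, 29.87])) [ 540.8 -294.9   71.2]
M 42 18 (array([ 540.84, -306.58]), array([0.87, 7.21]), array([89.98])) (array([ 541.62, -306.55]), array([ 0.94, 11.8 ])) [ 541.  -306.5   43.7]
[9, 10, 1, 0, 0, 0, 0, 0, 0, 0, 0, 0, 0, 0]
S 69 1282 (array([ 550.97, -358.57]), array([24.  , 24.18]), array([15.53])) (array([ 551.1 , -358.59]), array([27.84, 31.66])) [ 551.1 -358.5   71.2]
S 42 77 (array([ 547.09, -345.91]), array([19.11,  3.22]), array([18.22])) (array([ 547.48, -346.62]), array([ 4.68, 18.66])) [ 547.  -346.1   43.8]
[7, 11, 20, 27, 31, 37, 8, 0, 0, 0, 0, 0, 0, 0]
rack (array([ 541.37, -298.81]), array([ 60.48, 191.28]), array([9.28]))
```

servo_tool:
  moves: [0, 0.1, 0, 0.04, 0.5, 0, 0.1232, -0.03, 0.088, 0.5, 0, 0.1232, -0.06, 0.088, 0.5, 0, 0.1232, -0.14, 0.088, 0.5, 0, 0.1232, -0.21, 0.088, 0.5, 0, 0.1232, -0.241, 0.088, 0.5, 0, 0.1232, -0.241, 0.088, 0.5, 0, 0.1232, -0.241, 0.088, 0, 0, 0.1232, -0.241, 0.088, 0, 0, 0.1232, -0.241, 0.088, 0, 0, 0.1232, -0.241, 0.088, 0, 0, 0.1232, -0.241, 0.088, 0]

```text
t: 6.72
eef_pos: [551.6, -360.4, 49.7]
tcp_rot: [3.14, 0.002, 1.844]
ft_force: [-0.4, 0.6, 4.6]
opening: 0.251
grip_force: 29.9
```

servo_tool:
  moves: [0, 0, 0.03, 0, 0, 0, 0, 0.08, 0, 0, 0, 0, 0.16, 0, 0, 0, 0, 0.25, 0, 0, 0, 0.09, 0.275, -0.03, 0, 0, 0.19, 0.275, -0.06, 0, 0.02, 0.29, 0.275, -0.084, 0, 0.04, 0.39, 0.275, -0.084, 0, 0.06, 0.49, 0.275, -0.084, 0, 0.065, 0.59, 0.275, -0.084, 0, 0.065, 0.69, 0.275, -0.084, 0, 0.065, 0.79, 0.275, -0.084, 0]

```text
t: 7.72
eef_pos: [576.8, -42.2, 159.4]
tcp_rot: [3.141, 0.0, 1.58]
ft_force: [-0.0, -0.4, -1.2]
opening: 0.249
grip_force: 29.9
```

servo_tool:
  moves: [0, 0.1, 0, 0, 0, 0, 0.2, 0, 0, 0, 0, 0.3, 0, 0, 0, 0, 0.4, 0, 0, 0, 0, 0.46, 0, 0, 0, 0, 0.49, 0, 0, 0, 0, 0.49, 0, 0, 0, 0, 0.49, 0, 0, 0]

```text
t: 8.38
eef_pos: [577.0, 151.8, 158.9]
tcp_rot: [3.141, 0.0, 1.581]
ft_force: [0.2, -1.0, -1.4]
opening: 0.251
grip_force: 29.9
```

```bash
python3 - <<'E'
from h import *
p,W=wcloud("w5"); s=state(); print({k:np.round(s[k],2) for k in ("eef_pos","tcp_rot","opening","grip_force","ft_force")})
c=(577,210.8)
P=rect(W,near(W,c,100),43,48); print("disc",len(P),circ(P))
for lo in (49,53,57):
    P=rect(W,near(W,c,18),lo,66); h=cv2.convexHull(P[:,:2].astype(np.float32)); print("nut",lo,len(P),RR(P),np.sqrt(cv2.contourArea(h)/0.866).round(2))
E
```

```text
t 8.3833 eef [577.  151.8 158.9] 90.59
{'eef_pos': array([577.16, 151.08, 158.77]), 'tcp_rot': array([3.14, 0.  , 1.58]), 'opening': np.float64(0.25), 'grip_force': np.float64(29.93), 'ft_force': array([ 0.3 , -0.17, -1.74])}
disc 34550 (array([577.21, 210.86]), array([169.43, 170.  ]))
nut 49 640 (array([577.51, 210.72]), array([18.95, 21.99]), array([0.36])) 19.7
nut 53 638 (array([577.51, 210.72]), array([18.95, 21.99]), array([0.36])) 19.47
nut 57 615 (array([577.48, 211.1 ]), array([18.9 , 21.23]), array([0.9])) 19.24
```

View pics/w5.png

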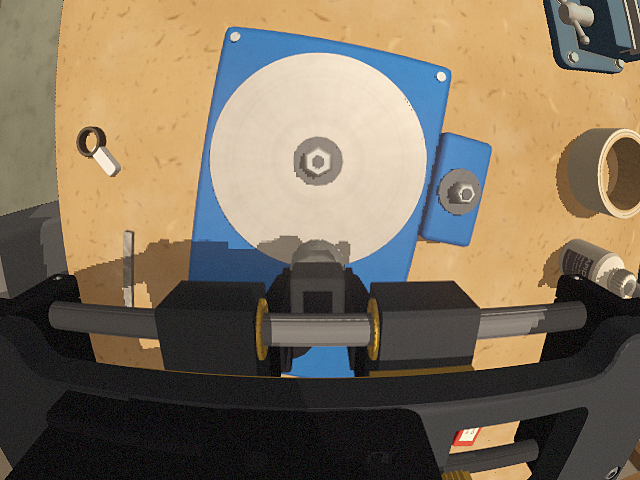

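The picture shows the socket held upright at (317,290) and the nut clear at (318,161). I measure the socket's offset in the gripper from this same cloud.

```bash
python3 - <<'E'
from h import *
W=np.load("w5.npy")
for z in ((176,188),(148,158),):
    P=rect(W,near(W,(577,152),30),*z); print(z,len(P),RR(P),P.mean(0).round(1),P.min(0).round(1),P.max(0).round(1))
print(np.mean([state()["eef_pos"] for _ in range(5)],0))
E
```

```text
(176, 188) 2487 (array([577.41, 157.69]), array([17.29, 40.05]), array([89.59])) [577.3 159.  180.5] [557.4 149.  176. ] [597.5 166.3 188. ]
(148, 158) 428 (array([577.28, 164.65]), array([27.61,  8.95]), array([0.28])) [576.9 166.1 152.6] [563.5 160.1 148. ] [591.1 169.1 158. ]
[577.15810279 151.08202724 158.76570403]
```

```bash
python3 - <<'E'
from h import *
from scipy.optimize import least_squares
W=np.load("w5.npy"); A=W.reshape(-1,3)
m=near(W,(577,155),26).ravel(); A=A[m]
for x0 in (570,574,577,580,584):
    c=A[(abs(A[:,0]-x0)<1.2)&(A[:,2]>120)&(A[:,1]>140)]; c=c[np.argsort(-c[:,1])]
    print(x0,c[::max(1,len(c)//14),1:].round(1).tolist())
b=A[(A[:,2]>125)&(A[:,2]<150)&(A[:,1]>158)]  # barrel side
f=least_squares(lambda q:np.hypot(b[:,0]-q[0],b[:,1]-q[1])-15.4,(577,153),loss="soft_l1"); print(len(b),f.x,np.abs(f.fun).mean(),b[:,2].min(),b[:,2].max())
E
```

```text
570 [[180.3, 254.1], [178.5, 275.2], [178.1, 285.7], [177.9, 286.0], [177.7, 283.4], [177.6, 254.4], [177.5, 279.7], [177.3, 278.5], [177.1, 274.5], [177.0, 274.0], [176.5, 270.5], [166.8, 127.4], [165.4, 165.9], [159.6, 178.9], [149.4, 179.6]]
574 [[180.8, 254.0], [178.6, 253.7], [178.3, 286.1], [178.0, 273.9], [177.8, 279.1], [177.7, 278.7], [177.5, 287.3], [177.4, 279.5], [177.2, 273.1], [177.0, 254.1], [176.5, 274.4], [168.3, 130.8], [165.2, 163.8], [158.6, 180.9], [149.8, 180.3]]
577 [[181.0, 253.7], [178.9, 254.6], [178.1, 276.9], [177.8, 272.7], [177.7, 276.6], [177.5, 271.9], [177.4, 278.0], [177.2, 253.5], [177.1, 270.0], [176.9, 274.2], [176.5, 278.1], [168.4, 128.9], [165.4, 162.8], [159.4, 180.6], [150.0, 180.7]]
580 [[180.8, 254.8], [178.8, 253.5], [178.3, 286.8], [178.1, 286.8], [177.9, 287.1], [177.7, 278.7], [177.6, 278.0], [177.4, 280.8], [177.3, 287.9], [177.1, 272.9], [176.6, 278.2], [168.4, 133.3], [165.5, 178.1], [159.9, 181.6], [150.5, 180.7]]
584 [[180.3, 253.7], [178.6, 283.7], [178.2, 283.9], [178.1, 278.1], [177.9, 284.4], [177.7, 280.9], [177.6, 254.2], [177.4, 277.6], [177.3, 269.3], [177.1, 275.9], [176.6, 278.2], [166.7, 124.3], [165.4, 166.9], [158.5, 179.3], [149.5, 179.4]]
591 [577.29585015 153.30992736] 0.1920379560970449 125.06947596090276 149.99329414856777
```

servo_tool:
  moves: [0, 0.09, 0, 0, 0, 0, 0.1438, -0.02, 0, 0, 0, 0.1438, -0.09, 0, 0, 0, 0.1438, -0.135, 0, 0, 0, 0.1438, -0.145, 0, 0, 0, 0.1438, -0.145, 0, 0, 0, 0.1438, -0.145, 0, 0]

```text
t: 9.02
eef_pos: [577.8, 208.5, 101.3]
tcp_rot: [3.141, -0.0, 1.579]
ft_force: [-0.0, 0.1, -0.7]
opening: 0.25
grip_force: 29.9
```

servo_tool:
  moves: [0, 0, -0.005, 0, 0, 0, 0, -0.01, 0, 0, 0, 0, -0.015, 0, 0, 0, 0, -0.02, 0, 0]

```text
t: 9.35
eef_pos: [577.3, 209.4, 92.8]
tcp_rot: [3.141, -0.0, 1.58]
ft_force: [-0.4, 0.5, -1.1]
opening: 0.252
grip_force: 29.9
```

servo_tool:
  moves: [0, 0, -0.005, 0, 0, 0, 0, -0.01, 0, 0, 0, 0, -0.015, 0, 0, 0, 0, -0.02, 0, 0, 0, 0, -0.022, 0, 0]

```text
t: 9.77
eef_pos: [577.3, 209.6, 84.5]
tcp_rot: [3.141, -0.0, 1.58]
ft_force: [-5.2, -1.5, 17.7]
opening: 0.251
grip_force: 30.0
```

servo_tool:
  moves: [0, 0, -0.002, 0, 0, 0, 0, -0.003, 0, 0, 0, 0, -0.003, 0, 0, 0, 0, -0.003, 0, 0]

```text
t: 10.1
eef_pos: [577.3, 209.6, 84.5]
tcp_rot: [3.14, -0.0, 1.58]
ft_force: [-5.5, -2.3, 20.4]
opening: 0.25
grip_force: 30.0
```

```bash
python3 - <<'E'
from h import *
from scipy.optimize import least_squares
p,W=wcloud("w6"); s=state(); print({k:np.round(s[k],2) for k in ("eef_pos","opening","grip_force","ft_force","moment")})
A=W.reshape(-1,3); e=s["eef_pos"]
T=A[(abs(A[:,0]-577.3)<9)&(A[:,1]>212)&(A[:,1]<222)&(A[:,2]>95)&(A[:,2]<115)]
print("adapter top",len(T),np.median(T,0))
b=A[(np.hypot(A[:,0]-577.3,A[:,1]-211)<22)&(A[:,2]>52)&(A[:,2]<76)&(A[:,1]>216)]
f=least_squares(lambda q:np.hypot(b[:,0]-q[0],b[:,1]-q[1])-15.4,(577,211),loss="soft_l1"); print("barrel",len(b),f.x)
t=A[(np.hypot(A[:,0]-f.x[0],A[:,1]-f.x[1])<15)&(A[:,1]>f.x[1]+12.7)&(A[:,2]>70)&(A[:,2]<90)]; print("barrel top",len(t),np.median(t[:,2]))
E
```

```text
t 10.1 eef [577.3 209.6  84.5] 90.55
{'eef_pos': array([577.28, 209.62,  84.49]), 'opening': np.float64(0.25), 'grip_force': np.float64(29.99), 'ft_force': array([-6.43, -1.46, 20.16]), 'moment': array([-0.44,  1.46, -0.04])}
adapter top 917 [577.40985316 217.162213   106.0523617 ]
barrel 570 [577.43045585 211.0814491 ]
barrel top 140 78.72494535155738
```

The socket rim is at 47 mm, the fully seated height, with 20 N of push and no slip in the gripper.

```bash
python3 -c "
from cell import *
print(job_done())"
```

```text
the job is handed in; nothing more can be done
None
```

The knob is on the red mark, and the medium socket, picked by measuring the nut at about 20 mm, went on first try and is pushed fully down on the arbor nut, still held; I handed in at 10.1 s, with the other sockets and bystanders never touched.

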